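# Spring-load a flute section into the lacquer rotator

## Robot

A 6-joint arm with a two-finger parallel gripper is mounted at the origin on the work surface. World frame = base frame: x ahead of the robot, y to its left, z up, the work surface at z = 0. Lengths are in m, angles in rad, forces in N, time in s.
With the tool pointing down it reaches from about 0.375 to 0.9 m from the base axis. Payload 3.1 kg.
Tool frame: the origin (TCP) lies midway between the tips of the shut fingers; the grasp point (between the pads) lies 19 mm behind it; z points along the fingers, y is the direction in which the jaws open and shut (so a half turn about z gives the same grasp; the last joint's range is limited). The gripper opens to 85 mm and grips with 20 to 120 N. Pads are 22 mm wide; open, the fingers measure 114 mm over their backs; the gripper's body (76 mm by 85 mm) begins 54 mm behind the grasp point. The pads swing forward as they close: fully open they stand 13 mm farther back than shut.
Start: joints at [-1.317, 0.527, 1.433, -0, 1.181, -0.178], TCP at [0.262, -0.567, 0.231] pointing down, gripper open.
Joint ranges: [-3.08, 3.08], [-0.75, 2.2], [0.22, 2.44], [-1.43, 4.57], [0, 2.65], [-2.85, 2.85]. Speed limits (rad/s): [2.79, 2.79, 3.14, 3.14, 3.14, 3.14].

## Interface

Orientations are given as a unit quaternion [x, y, z, w].
In Python, from station import manip gives the robot as it stands. The module is installed in compiled form; this text tells all that it offers.
- The arm moves only by the tool drive_tool, never from a script. Its argument "deltas" is one flat list of numbers, 4 for each row, row after row: the shift along the tool's x, y, z in cm, then the turn about the tool's z in degrees. A call has 1 to 12 rows; each row is the pose to reach, as a shift and turn from the pose measured when the call began, along the tool's axes at that moment; what a row does not reach only later rows make up. A row lasts 1/10 s, in which the tool goes at most 50 mm and 8.59 degrees, less where a joint would pass 70% of its speed; a pose out of reach is approached as far as the arm can. A call with a gripper value outside its range is refused whole. "hand" is the finger opening in cm, from 0 to 8.54, set as the call begins (left out, the last holds). The fingers move at their own pace and stop on an object; "squeeze" is the grip in N (left out, the last holds). Time passes only in rows, so rows that repeat a pose let the fingers close. It gives the time, the measured TCP pose, the force and the opening at its end, in the units of the state.
- manip.sense(): the state, without advancing time (a new reading comes with each control period).
- manip.snapshot(name): name is "side" or "top" or "wrist"; returns a dict with "frame" (480x640x3 uint8, red, green, blue), "depth" (480x640 float32, m along the optical axis (not along the pixel's ray), 0 where there is no reading), "fx", "fy", "cx", "cy" (pixels), "k1" (the pictures are not rectified: a ray, as slopes to the right and down, at radius r is drawn at 1 + k1 r^2 times it, then the intrinsics apply), "R" (3x3) and "t" (3): a world point X has camera coordinates R X + t. Camera axes: x right, y down, z forward; pixel columns grow to the right and rows downward; lengths in m; the calibration is good to about 2 mm. A picture is of the moment at which its call begins.
- manip.sign_off(): hands the job in, once; it reports no verdict.
The state is a dict: "t": time; "q": joint angles; "qd": joint speeds; "tau": joint torques, N m; "tcp_pos": TCP position; "tool_rot": TCP orientation; "force": force on the tool from outside, world axes, zero at the start; "ft_torque": the same for the moment, N m; "finger_gap": opening from 0.0 (shut) to 1.0 (fully open).
Only numpy, scipy, OpenCV 4.12 (cv2) and the standard library are available. Lean on these libraries where they do the work, as an engineer would, in place of code of your own. Each camera call takes 0.05 s, during which the arm holds its last target.

## Task

Take the bamboo flute section from its sloping rack and load it into the green lacquer-curing rotator: push its black end into the brass spring cup so that the spring gives way while the brass end is still raised, then tip the brass end down in front of the tall end wall until it drops to the saddle and the spring pushes it home under that wall. Let go, leave the section lying level and held between cup and bay, and leave the other things on the bench where they are.

Things in the scene. Friction and masses are not known exactly. Their poses are not given: they have to be found in the camera images.
- section: Bamboo flute section, 186 mm long: bamboo cylinder 28 mm thick, 146 mm long, with a round spindle 12 mm thick, 20 mm long at each end, one black, one brass; about 0.13 kg. Origin at its centre, on the axis; own x runs along the axis from black to brass end. Starts in the rack, sloping 30 degrees, black end low and towards the robot's right (-y).
- black_end (a point): Centre of the black spindle's end face (93 mm from the section's centre).
- brass_end (a point): Centre of the brass spindle's end face (93 mm from the section's centre).
- rack: Fixed wooden rack, 190 x 80 mm, up to 130 mm high. Origin on the bench under the middle of the section lying in it; own x level, towards the section's raised end, z up.
- rack_mid (a point): Centre of the section as it lies in the rack, 95 mm above the bench. Two V-shaped rests, 12 mm thick, are centred 55 mm along the section on either side of it; between them the bamboo is free above, beside and underneath. A small plate stops the low end.
- rotator: Fixed green rotator, 300 mm long, 80 mm wide, base plate 12 mm thick. Origin on the bench under the middle of the seated section; own x level, from spring head (on the -y side) to tail (on the +y side), z up. A seated section lies level along x, axis 75 mm above the bench, black end at x = -93 mm, brass end at +93 mm. Nothing stands between cup and tail.
- head_front (a point): Top of the spring head's front face, x = -118 mm, 110 mm above the bench; the head is a box 60 mm long (to x = -178 mm) and 80 mm wide.
- wall_top (a point): Top middle of the tall end wall's face (x = 87 mm), 130 mm above the bench. The face goes down to 85 mm; below it is the bay. With the cup at rest the face is 174 mm from the cup's floor and 165 mm from its rim, so the section goes in only sloping, and the spring must be pushed in more than 12 mm for the brass end to get down past the wall.
- tail_bay (a point): Centre of the back of the bay, x = 93 mm, 75 mm above the bench, axes as the rotator's: the brass end face belongs here. The bay is 6 mm deep, 69 to 85 mm high. Its floor, the saddle, starts at x = 76 mm; beside it two cheeks leave a channel 20 mm wide, flaring above 99 mm height to about 40 mm at 125 mm.
- cup_floor (a point): Point on the inner floor of the brass spring cup at the height of the seated axis; moves with the cup, axes as the rotator's. At rest x = -87 mm, 75 mm above the bench. The cup opens towards the tail: a square pocket 9 mm deep, 20 mm wide, its bottom 6 mm below and its roof 18 mm above this point; walls 3 to 5 mm.
- cup (a joint): How far the spring cup is pushed in towards the head, m: 0 at rest, stop at 0.022. Spring about 2 N at rest plus 0.3 N per mm. About 0.006 with a section seated.
- ebony_ring: Black joint ring, 40 mm across, 16 mm high, lying flat; bystander. Origin under its centre.
- ferrule: Copper ferrule, 30 mm across, 24 mm high; bystander. Origin under its centre.
- burnisher: White antler burnisher, a rod about 110 mm long and 16 mm thick, lying; bystander.
- lacquer_box: Red lidded lacquer box 114 x 94 x 63 mm; bystander. Origin under its centre.
- jar: Amber jar, 54 mm across, 70 mm high; bystander. Origin under its centre.
- brush: Brush lying on the bench; bystander.
- dish: Blue dish, 90 mm across, 30 mm high; bystander. Origin under its centre.
Mind the look-alikes: they are no part of the job. Of the things that look like the section, the largest one is meant. What is shaped like the rack but purple is not meant.

How it is judged:
By the outcome, as a careful person would: the job done as asked, in the order asked, and still so for the second after the job is handed in, with the robot touching nothing.
It also fails if it takes over 43 s, if anything falls off the work surface, if the arm or the gripper's body presses on something with over 40 N, if the wrist force passes 120 N, or if a joint passes its speed limit or range.

## Working session

There is one attempt and no reset: what is moved stays moved. The work goes in short steps, Python scripts to look and compute and a tool call to move; the robot and the scene stay as the last step left them, time stands still between calls to the robot, and variables do not carry over. Pictures are saved under pics/ and viewed, and the job is handed in when it is done.

Besides the shell and the picture viewer there is one more tool, called after "Call:" by a JSON object that holds its "fn" and its "kwargs", one argument or row to a line. drive_tool: Moves the arm, as the interface text tells. Its arguments: {"type":"object","properties":{"deltas":{"type":"array"},"hand":{"type":"number"},"squeeze":{"type":"number"}},"required":["deltas"]}

```bash
mkdir -p pics; ls; cat > h.py <<'E'
import numpy as np, cv2, pickle
from station import manip
def snap(n,tag):
    s=manip.snapshot(n); pickle.dump(s,open(f'pics/{tag}.pkl','wb'))
    cv2.imwrite(f'pics/{tag}.png',s['frame'][:,:,::-1]); return s
def load(tag): return pickle.load(open(f'pics/{tag}.pkl','rb'))
def ray(s,u,v):
    K=np.array([[s['fx'],0,s['cx']],[0,s['fy'],s['cy']],[0,0,1.]])
    p=cv2.undistortPoints(np.array([[[u,v]]],float),K,np.array([s['k1'],0,0,0,0.]))[0,0]
    R=np.array(s['R']);t=np.array(s['t'])
    return -R.T@t, R.T@np.array([p[0],p[1],1.])
def plane(s,u,v,z):
    o,d=ray(s,u,v); return o+d*(z-o[2])/d[2]
def dep(s,u,v):
    o,d=ray(s,u,v); return o+d*float(s['depth'][int(round(v)),int(round(u))])
def tri(s1,p1,s2,p2):
    o1,d1=ray(s1,*p1);o2,d2=ray(s2,*p2)
    A=np.stack([d1,-d2],1); x=np.linalg.lstsq(A,o2-o1,rcond=None)[0]
    a=o1+d1*x[0];b=o2+d2*x[1]; return (a+b)/2,np.linalg.norm(a-b)
def proj(s,X):
    R=np.array(s['R']);t=np.array(s['t']);c=R@np.array(X)+t;a=c[:2]/c[2];f=1+s['k1']*(a@a)
    return np.array([s['fx']*a[0]*f+s['cx'],s['fy']*a[1]*f+s['cy']])
E
python3 - <<'E'
from h import *
np.set_printoptions(precision=4,suppress=True)
for n in ['side','top','wrist']:
    s=snap(n,n+'0'); print(n,-np.array(s['R']).T@s['t'],s['fx'],s['k1']); print(np.array(s['R']))
print(manip.sense())
E
```

```text
pics
side [0.3382 0.8081 0.997 ] 519.4736239971218 -0.10102240407524503
[[-0.9859 -0.1673 -0.0086]
 [-0.1159  0.7182 -0.6861]
 [ 0.121  -0.6754 -0.7274]]
top [ 0.3375 -0.0282  1.1268] 467.8438786029549 -0.0298339841430446
[[ 0.0249 -0.9997  0.0068]
 [-0.9882 -0.0256 -0.1511]
 [ 0.1512 -0.0029 -0.9885]]
wrist [ 0.3259 -0.537   0.373 ] 375.0949373741799 -0.07446719602111
[[ 0.4191 -0.908  -0.0012]
 [-0.8715 -0.4026  0.28  ]
 [-0.2548 -0.1163 -0.96  ]]
{'t': 0.15, 'q': array([-1.3165,  0.5283,  1.4336, -0.    ,  1.1814, -0.1785]), 'qd': array([ 0.0001, -0.0012, -0.0046, -0.0004, -0.0022,  0.0013]), 'tau': array([  0.0013, -44.2743, -17.8277,  -0.0003,   0.0056,  -0.    ]), 'tcp_pos': array([ 0.262 , -0.5668,  0.2306]), 'tool_rot': array([ 0.9767,  0.2147, -0.    , -0.0008]), 'force': array([-0.1545,  0.4478,  0.0765]), 'ft_torque': array([ 0.0916,  0.0087, -0.0399]), 'finger_gap': 1.0007495177548267}
```

View pics/top0.png

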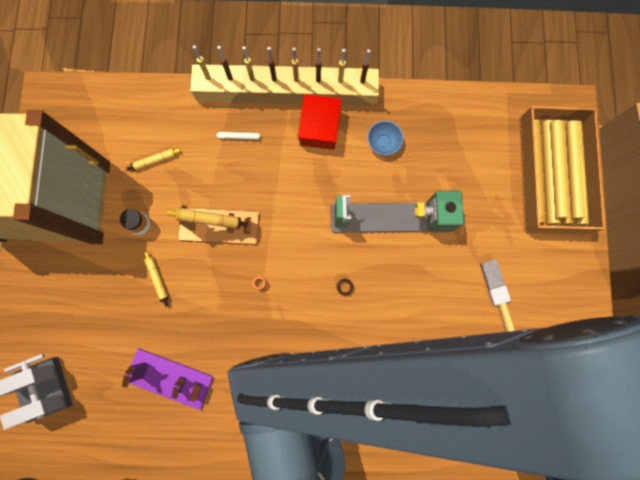

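View pics/side0.png

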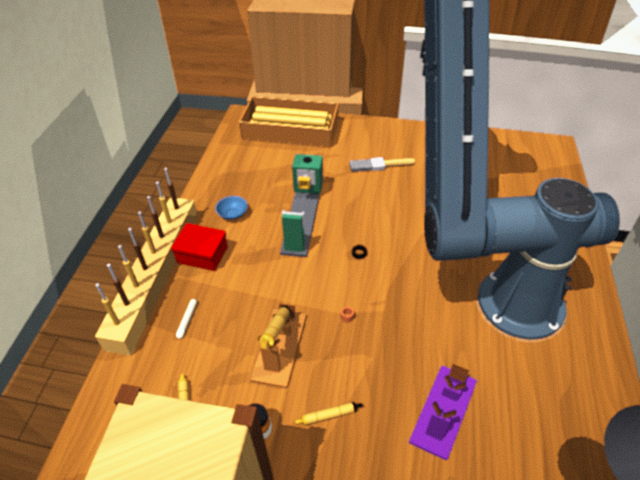

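View pics/wrist0.png

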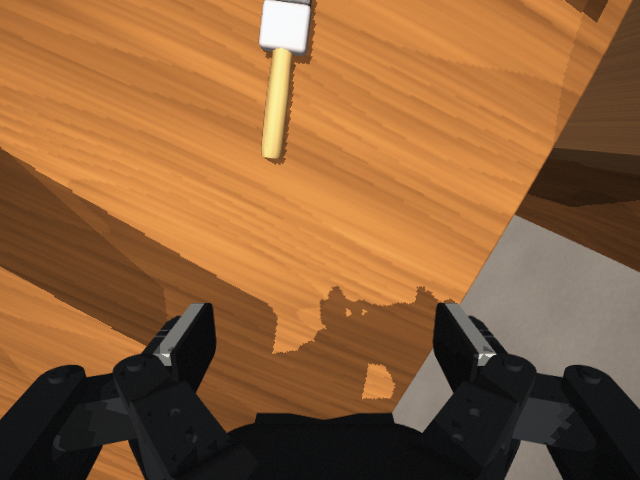

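Top view: the section lies in the wooden rack at (208,220), with its brass end to the left and its black end to the right. The rotator runs from its head at (447,210) to its wall at (343,208).

What could be taken for the section, in the top view:
- (208,220): in the wooden rack, the largest. This is the one I choose.
- (155,160) and (158,280): small look-alikes.
- (562,170): plain rods in the crate.
- (168,378): the purple rack, not meant.

Next I'll check that choice in a close crop and get coarse positions.

```bash
python3 - <<'E'
from h import *
np.set_printoptions(precision=4,suppress=True)
s=load('top0');f=s['frame'][:,:,::-1]
a=cv2.resize(f[130:320,110:270],None,fx=4,fy=4,interpolation=cv2.INTER_CUBIC)[:600]
cv2.imwrite('pics/crop_sec.png',a)
a=cv2.resize(f[170:250,320:480],None,fx=5,fy=5,interpolation=cv2.INTER_CUBIC)
cv2.imwrite('pics/crop_rot.png',a)
for n,p in dict(brass=(172,214),black=(245,226),mid=(208,219),head=(447,210),wall=(340,208),tailb=(334,217)).items(): print(n,dep(s,*p))
E
```

```text
brass [0.5439 0.2845 0.1419]
black [0.5386 0.1402 0.051 ]
mid [0.5419 0.2145 0.1071]
head [ 0.575  -0.3164  0.1133]
wall [ 0.5698 -0.0774  0.1274]
tailb [ 0.5697 -0.0681  0.0315]
```

View pics/crop_sec.png

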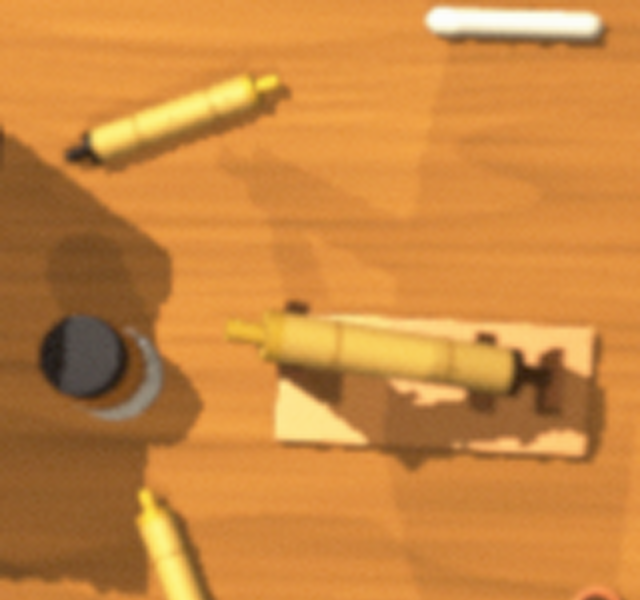

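View pics/crop_rot.png

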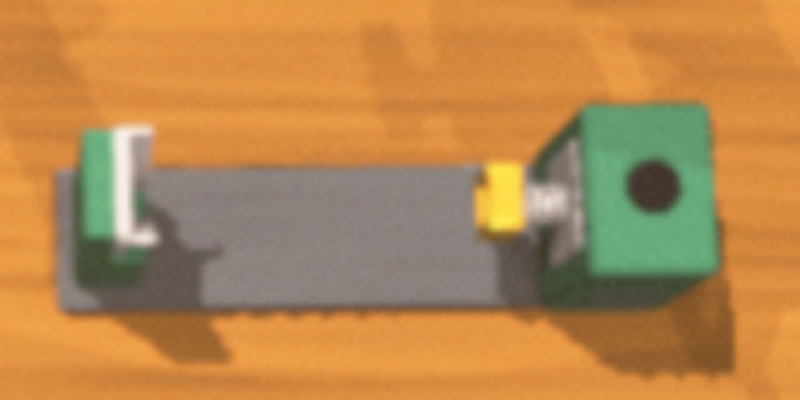

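The crop confirms the choice: the largest bamboo section sits in the wooden rack, its brass end raised to the left. Next I move the wrist camera over the rotator.

Call:
{"fn": "drive_tool", "kwargs": {
  "deltas": [4, -2, -2, -6, 8, -4, -4, -12, 12, -6, -6, -18, 16, -8, -7, -24, 20, -10, -7, -30, 24, -12, -7, -36, 28, -14, -7, -42, 32, -16, -7, -48, 36, -18, -7, -54, 40, -19.5, -7, -60, 43.8, -21.3, -7, -65, 43.8, -21.3, -7, -65]
}}

```text
t: 1.35
tcp_pos: [0.5728, -0.1855, 0.3006]
tool_rot: [0.706, 0.708, 0.001, -0.001]
force: [-0.5, -0.3, -0.7]
finger_gap: 1.002
```

```bash
python3 - <<'E'
from h import *
np.set_printoptions(precision=4,suppress=True)
for n in ['wrist','top','side']:snap(n,n+'1')
s=manip.sense();print(s['t'],s['tcp_pos'],s['tool_rot'],s['q'],s['force'])
E
```

```text
1.5 [ 0.5699 -0.1898  0.3006] [ 0.7083  0.7059 -0.     -0.0012] [-0.5076  0.4255  1.4097  0.0006  1.3087 -0.5044] [ 0.2714  0.3479 -0.7323]
```

View pics/wrist1.png

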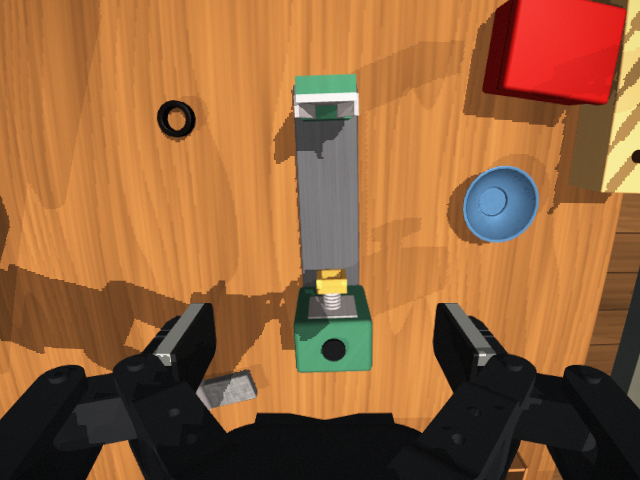

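The wrist view shows the whole rotator: wall at (327,98), cup at (331,283) and head at (333,330). I'll measure its frame from the colour masks with depth, and check that against top-view rays.

```bash
cat >> h.py <<'E'
def cloud(s):
    K=np.array([[s['fx'],0,s['cx']],[0,s['fy'],s['cy']],[0,0,1.]])
    v,u=np.mgrid[0:480,0:640]
    p=cv2.undistortPoints(np.stack([u,v],-1).reshape(-1,1,2).astype(float),K,np.array([s['k1'],0,0,0,0.])).reshape(480,640,2)
    d=s['depth'][...,None].astype(float)
    c=np.concatenate([p*d,d],-1)
    return (c-np.array(s['t']))@np.array(s['R'])
E
python3 - <<'E'
from h import *
np.set_printoptions(precision=4,suppress=True)
for tag,box in [('wrist1',(280,380,60,380)),('top1',(320,480,180,245))]:
    s=load(tag);P=cloud(s);h=cv2.cvtColor(s['frame'],cv2.COLOR_RGB2HSV)
    m=np.zeros((480,640),bool);m[box[2]:box[3],box[0]:box[1]]=1; m&=s['depth']>0
    g=m&(h[...,0]>60)&(h[...,0]<95)&(h[...,1]>80)
    b=m&(h[...,0]>20)&(h[...,0]<32)&(h[...,1]>150)
    w=m&(h[...,1]<60)&(h[...,2]>170)
    for n,mm in [('headtop',g&(abs(P[...,2]-.11)<.006)&(P[...,1]<-.2)),('walltop',g&(abs(P[...,2]-.13)<.006)&(P[...,1]>-.15)),('brass',b),('white',w&(P[...,1]>-.15))]:
        Q=P[mm]
        if len(Q)<5: print(tag,n,len(Q));continue
        print(tag,n,len(Q),'med',np.median(Q,0),'lo',np.percentile(Q,2,axis=0),'hi',np.percentile(Q,98,axis=0))
    pl=m&(abs(P[...,2]-.012)<.005)&(h[...,1]<60)
    Q=P[pl];print('plate',len(Q),np.median(Q,0),cv2.minAreaRect((Q[:,:2]*1000).astype(np.float32)))
s=load('wrist1');f=s['frame'][:,:,::-1]
cv2.imwrite('pics/c1.png',np.hstack([cv2.resize(f[65:135,290:370],None,fx=5,fy=5,interpolation=2),cv2.resize(f[260:330,290:370],None,fx=5,fy=5,interpolation=2)]))
E
```

```text
wrist1 headtop 3542 med [ 0.5817 -0.3178  0.1098] lo [ 0.5445 -0.3503  0.1056] hi [ 0.6193 -0.2941  0.1115]
wrist1 walltop 1055 med [ 0.5726 -0.0767  0.13  ] lo [ 0.5499 -0.0829  0.1285] hi [ 0.5954 -0.07    0.1315]
wrist1 brass 393 med [ 0.5794 -0.2613  0.0959] lo [ 0.5674 -0.2689  0.0681] hi [ 0.5935 -0.255   0.0976]
wrist1 white 723 med [ 0.571  -0.0873  0.1294] lo [ 0.5483 -0.1001  0.1148] hi [ 0.5987 -0.0832  0.1312]
plate 9215 [ 0.5767 -0.1845  0.012 ] ((576.6951293945312, -180.41790771484375), (68.97208404541016, 233.98934936523438), 2.1150567531585693)
top1 headtop 12 med [ 0.6157 -0.3182  0.1108] lo [ 0.6124 -0.3221  0.1082] hi [ 0.6177 -0.3112  0.1121]
top1 walltop 107 med [ 0.5708 -0.075   0.1305] lo [ 0.5495 -0.0798  0.1265] hi [ 0.5929 -0.0686  0.1334]
top1 brass 0
top1 white 131 med [ 0.5797 -0.088   0.1283] lo [ 0.5185 -0.0962  0.0694] hi [ 0.5977 -0.0812  0.3472]
plate 80 [ 0.5837 -0.0666  0.0122] ((579.5887451171875, -75.6102294921875), (48.53475570678711, 70.05279541015625), 51.42707061767578)
```

View pics/c1.png

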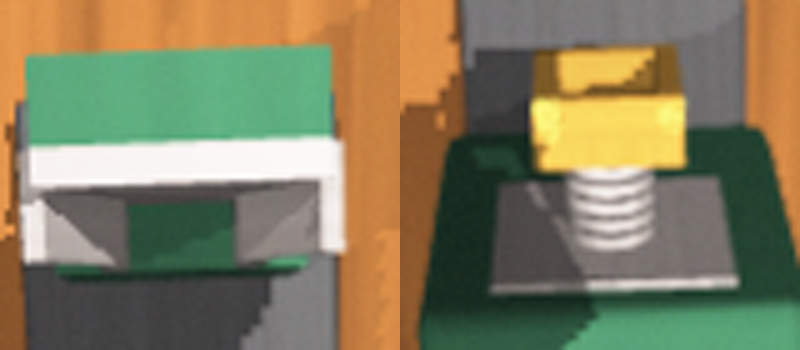

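```bash
python3 - <<'E'
from h import *
np.set_printoptions(precision=4,suppress=True)
s=load('wrist1')
for n,p,z in [('wall front L',(302,101.7),.13),('wall front R',(353,100.2),.13),('wall back L',(295.5,76.5),.13),('wall back R',(356,74.5),.13),('cup roof front L',(317,269.2),.097),('cup roof front R',(346,268.9),.097),('cup top back L',(316.5,279.5),.097),('cupR',(347,278.5),.097),
 ('head front L',(300,287),.11),('head front R',(363,285.5),.11),('head back L',(296.5,371.5),.11),('head back R',(371.5,370),.11)]:
    print(n,plane(s,*p,z))
t=load('top0')
for n,p,z in [('wall corner white R top',(320+118/5,170+175/5),.13),('head fl',(320+582/5,170+108/5),.11),('head fr',(320+588/5,170+272/5),.11)]: print('top',n,plane(t,*p,z))
# section as seen from top/side : brass/black tips
E
```

```text
wall front L [ 0.5544 -0.0901  0.13  ]
wall front R [ 0.5948 -0.0888  0.13  ]
wall back L [ 0.5495 -0.0712  0.13  ]
wall back R [ 0.5968 -0.0695  0.13  ]
cup roof front L [ 0.5655 -0.2435  0.097 ]
cup roof front R [ 0.594  -0.2431  0.097 ]
cup top back L [ 0.565  -0.2543  0.097 ]
cupR [ 0.5952 -0.2532  0.097 ]
head front L [ 0.5493 -0.2569  0.11  ]
head front R [ 0.6098 -0.2552  0.11  ]
head back L [ 0.5441 -0.3521  0.11  ]
head back R [ 0.622  -0.3503  0.11  ]
top wall corner white R top [ 0.5761 -0.085   0.13  ]
top head fl [ 0.6174 -0.2941  0.11  ]
top head fr [ 0.5425 -0.2957  0.11  ]
```

```bash
python3 - <<'E'
from h import *
s=load('side0');f=s['frame'][:,:,::-1]
cv2.imwrite('pics/c2.png',np.hstack([cv2.resize(f[295:395,240:320],None,fx=5,fy=5,interpolation=2),cv2.resize(f[145:245,260:340],None,fx=5,fy=5,interpolation=2)]))
E
```

```text
(no output)
```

View pics/c2.png

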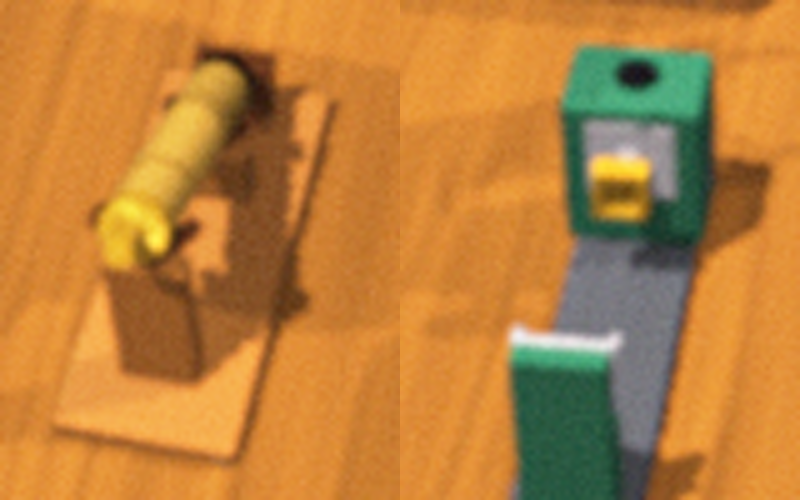

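Rotator origin is about (0.577, -0.176) with its axis yaw about 92.1°. Cup rim, wall face and head front agree within about 1 mm, and the heights of 110 and 130 mm check. Now to look at the rack.

Call:
{"fn": "drive_tool", "kwargs": {
  "deltas": [4.5, -0.3, 0, 0, 9, -0.6, 0, 0, 13.5, -0.9, 0, 0, 18, -1.2, 0, 0, 22.5, -1.5, 0, 0, 27, -1.8, 0, 0, 31.5, -2.1, 0, 0, 36, -2.4, 0, 0, 40, -2.7, 0, 0, 42, -2.8, 0, 0, 42, -2.8, 0, 0]
}}

```text
t: 2.6
tcp_pos: [0.543, 0.2313, 0.3012]
tool_rot: [0.708, 0.706, 0.0, -0.001]
force: [-0.2, 0.1, 0.0]
finger_gap: 1.002
```

```bash
python3 - <<'E'
from h import *
np.set_printoptions(precision=4,suppress=True)
for n in ['wrist','top']:snap(n,n+'2')
s=manip.sense();print(s['t'],s['tcp_pos'],s['tool_rot'],s['q'],s['force'])
E
```

```text
2.7 [0.5433 0.2289 0.3011] [ 0.7087  0.7055 -0.0006 -0.0009] [0.2088 0.4083 1.437  0.001  1.2982 0.213 ] [ 0.5572  0.0146 -0.3471]
```

View pics/wrist2.png

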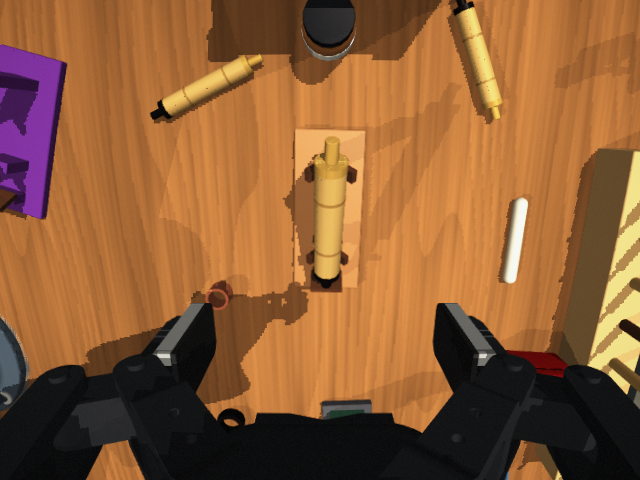

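The section spans from its brass tip at (331,140) to its black end at (326,283). Ring seams show at (330,178) and (328,247). I'll measure the axis from the cloud and triangulate the ends.

```bash
python3 - <<'E'
from h import *
np.set_printoptions(precision=4,suppress=True)
s=load('wrist2');P=cloud(s);f=s['frame'];h=cv2.cvtColor(f,cv2.COLOR_RGB2HSV)
m=np.zeros((480,640),bool);m[130:295,305:355]=1;m&=s['depth']>0
b=m&(P[...,2]>.045)&(h[...,0]>=17)&(h[...,0]<32)&(h[...,1]>90)&(h[...,2]>110)
b&=P[...,2]>0.06
Q=P[b];print(len(Q),Q.min(0),Q.max(0))
# binned: per y bin centre x & top z
for y0 in np.arange(.13,.31,.01):
    q=Q[(Q[:,1]>=y0)&(Q[:,1]<y0+.01)]
    if len(q)>5: print('%.3f n%d x[%.4f %.4f] mid %.4f ztop %.4f'%(y0+.005,len(q),*np.percentile(q[:,0],[3,97]),np.percentile(q[:,0],[3,97]).mean(),np.percentile(q[:,2],95)))
for t in ['top0','wrist2']: pass
print(tri(load('top0'),(167.0,212.5),s,(332,137)))
pl=m*0
mm=np.zeros((480,640),bool);mm[120:300,285:375]=1
pm=mm&(abs(P[...,2]-.01)<.006)&(P[...,2]>.005)
R=P[pm];print('rackplate',len(R),np.median(R,0),cv2.minAreaRect((R[:,:2]*1000).astype(np.float32)))
cv2.imwrite('pics/c3.png',cv2.resize(f[120:300,280:380,::-1],None,fx=3.3,fy=3.3,interpolation=2))
E
```

```text
3719 [0.5316 0.1538 0.0683] [0.5636 0.2999 0.1473]
0.155 n85 x[0.5330 0.5548] mid 0.5439 ztop 0.0778
0.165 n170 x[0.5322 0.5564] mid 0.5443 ztop 0.0830
0.175 n187 x[0.5324 0.5570] mid 0.5447 ztop 0.0891
0.185 n196 x[0.5326 0.5567] mid 0.5447 ztop 0.0945
0.195 n210 x[0.5328 0.5574] mid 0.5451 ztop 0.1005
0.205 n229 x[0.5331 0.5579] mid 0.5455 ztop 0.1062
0.215 n238 x[0.5333 0.5577] mid 0.5455 ztop 0.1118
0.225 n260 x[0.5336 0.5581] mid 0.5459 ztop 0.1178
0.235 n275 x[0.5340 0.5580] mid 0.5460 ztop 0.1239
0.245 n309 x[0.5340 0.5584] mid 0.5462 ztop 0.1294
0.255 n331 x[0.5342 0.5589] mid 0.5465 ztop 0.1349
0.265 n351 x[0.5348 0.5594] mid 0.5471 ztop 0.1412
0.275 n438 x[0.5346 0.5599] mid 0.5473 ztop 0.1431
0.285 n265 x[0.5362 0.5593] mid 0.5477 ztop 0.1427
0.295 n175 x[0.5428 0.5529] mid 0.5479 ztop 0.1460
(array([0.5487, 0.2989, 0.1322]), np.float64(0.0005792781638924196))
rackplate 5946 [0.5362 0.2233 0.012 ] ((546.2636108398438, 212.19561767578125), (190.0158233642578, 80.15050506591797), 88.50662231445312)
```

View pics/c3.png

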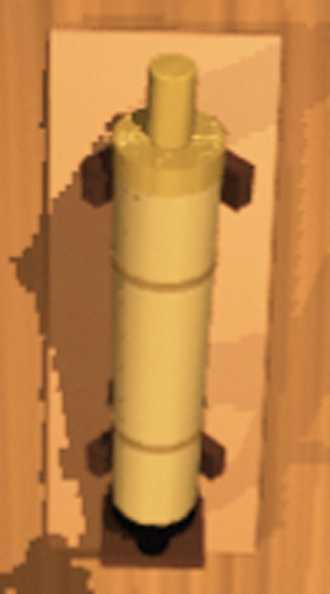

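Section centre is about (0.5456, 0.217, 0.095) with yaw 88.5°. The 30° slope and 95 mm height match the text. I'll descend partway and recheck.

Call:
{"fn": "drive_tool", "kwargs": {
  "deltas": [-0.4, 0.1, 4, 0.6, -0.8, 0.2, 8, 1.2, -1.2, 0.2, 12, 1.2, -1.2, 0.2, 14, 1.2, -1.2, 0.2, 14, 1.2]
}}

```text
t: 3.2
tcp_pos: [0.543, 0.2139, 0.1579]
tool_rot: [0.717, 0.697, -0.004, -0.003]
force: [-0.5, 0.1, 0.0]
finger_gap: 1.001
```

```bash
python3 - <<'E'
from h import *
np.set_printoptions(precision=4,suppress=True)
s=snap('wrist','wrist3')
st=manip.sense();print(st['t'],st['tcp_pos'],st['tool_rot'],st['force'])
P=cloud(s);f=s['frame'];h=cv2.cvtColor(f,cv2.COLOR_RGB2HSV)
m=np.zeros((480,640),bool);m[20:440,240:400]=1;m&=s['depth']>0
b=m&(P[...,2]>.06)&(P[...,2]<.16)&(h[...,0]>=17)&(h[...,0]<32)&(h[...,1]>90)&(h[...,2]>110)
Q=P[b]
for y0 in np.arange(.14,.31,.01):
    q=Q[(Q[:,1]>=y0)&(Q[:,1]<y0+.01)]
    if len(q)>5: print('%.3f n%d x[%.4f %.4f] mid %.4f ztop %.4f'%(y0+.005,len(q),*np.percentile(q[:,0],[3,97]),np.percentile(q[:,0],[3,97]).mean(),np.percentile(q[:,2],50)))
print(Q.max(0))
E
```

```text
3.25 [0.5446 0.2146 0.16  ] [ 0.7171  0.697  -0.0022 -0.0017] [-0.4092 -0.149   1.4352]
0.155 n146 x[0.5334 0.5537] mid 0.5435 ztop 0.0748
0.165 n322 x[0.5320 0.5544] mid 0.5432 ztop 0.0787
0.175 n365 x[0.5324 0.5549] mid 0.5436 ztop 0.0845
0.185 n405 x[0.5328 0.5566] mid 0.5447 ztop 0.0905
0.195 n497 x[0.5326 0.5572] mid 0.5449 ztop 0.0961
0.205 n539 x[0.5332 0.5573] mid 0.5452 ztop 0.1021
0.215 n619 x[0.5335 0.5576] mid 0.5456 ztop 0.1078
0.225 n687 x[0.5339 0.5579] mid 0.5459 ztop 0.1135
0.235 n776 x[0.5340 0.5581] mid 0.5460 ztop 0.1192
0.245 n911 x[0.5343 0.5585] mid 0.5464 ztop 0.1253
0.255 n1046 x[0.5346 0.5587] mid 0.5467 ztop 0.1309
0.265 n1208 x[0.5349 0.5592] mid 0.5470 ztop 0.1366
0.275 n1517 x[0.5350 0.5600] mid 0.5475 ztop 0.1382
0.285 n987 x[0.5353 0.5593] mid 0.5473 ztop 0.1380
0.295 n646 x[0.5427 0.5531] mid 0.5479 ztop 0.1434
[0.5615 0.3    0.148 ]
```

View pics/wrist3.png

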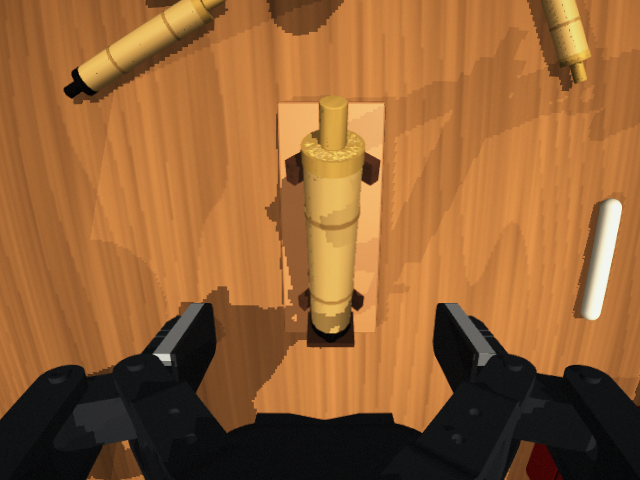

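Call:
{"fn": "drive_tool", "kwargs": {
  "deltas": [0.1, 0.1, 3, 0, 0.2, 0.1, 6, 0, 0.2, 0.1, 8.6, 0, 0.2, 0.1, 8.6, 0, 0.2, 0.1, 8.6, 0]
}}

```text
t: 3.75
tcp_pos: [0.5467, 0.2162, 0.0756]
tool_rot: [0.717, 0.697, -0.001, -0.001]
force: [-0.6, -0.4, -0.6]
finger_gap: 0.997
```

Call:
{"fn": "drive_tool", "kwargs": {
  "deltas": [0, 0, 0, 0, 0, 0, 0, 0, 0, 0, 0, 0, 0, 0, 0, 0, 0, 0, 0, 0, 0, 0, 0, 0, 0, 0, 0, 0, 0, 0, 0, 0],
  "hand": 0,
  "squeeze": 60
}}

```text
t: 4.55
tcp_pos: [0.5465, 0.2162, 0.0766]
tool_rot: [0.717, 0.697, -0.001, -0.001]
force: [-1.6, -1.0, 6.6]
finger_gap: 0.307
```

```bash
python3 - <<'E'
from h import *
np.set_printoptions(precision=4,suppress=True)
s=snap('wrist','wrist4')
st=manip.sense();print(st['t'],st['tcp_pos'],st['tool_rot'],st['force'],st['finger_gap'])
E
```

```text
4.6 [0.5465 0.2162 0.0766] [ 0.7174  0.6967 -0.0011 -0.001 ] [-1.0277 -0.0728  5.7074] 0.3094257595186315
```

View pics/wrist4.png

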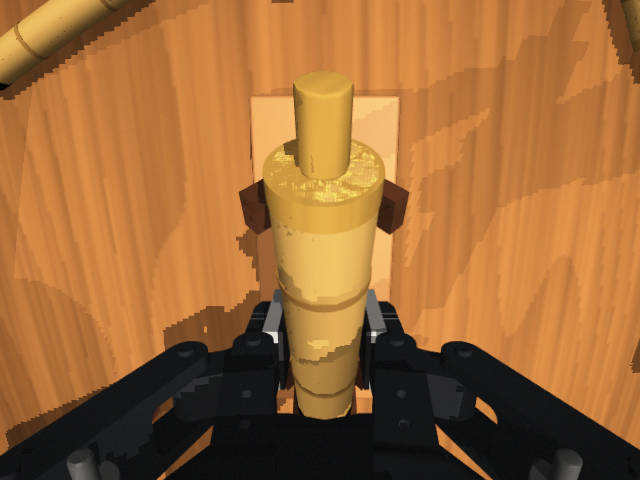

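Gripped at 26 mm opening; the wrist picture shows the section between the pads, with the seams at (322,300) and (324,390). Lifting straight up.

Call:
{"fn": "drive_tool", "kwargs": {
  "deltas": [0, 0, -2, 0, 0, 0, -5, 0, 0, 0, -9, 0, 0, 0, -13, 0, 0, 0, -16, 0, 0, 0, -16, 0, 0, 0, -16, 0]
}}

```text
t: 5.3
tcp_pos: [0.5466, 0.2163, 0.2368]
tool_rot: [0.717, 0.697, -0.001, -0.001]
force: [-0.5, 0.8, -1.9]
finger_gap: 0.309
```

```bash
python3 - <<'E'
from h import *
np.set_printoptions(precision=4,suppress=True)
s=snap('wrist','wrist5');snap('side','side5')
st=manip.sense();print(st['t'],st['tcp_pos'],st['tool_rot'],st['force'],st['finger_gap'])
s=load('side5');cv2.imwrite('pics/c5.png',cv2.resize(s['frame'][200:400,200:400,::-1],None,fx=3,fy=3,interpolation=2))
E
```

```text
5.4 [0.5455 0.216  0.2348] [ 0.7173  0.6967 -0.0028 -0.002 ] [-0.434  -0.5835 -0.9975] 0.3103762561220205
```

View pics/wrist5.png

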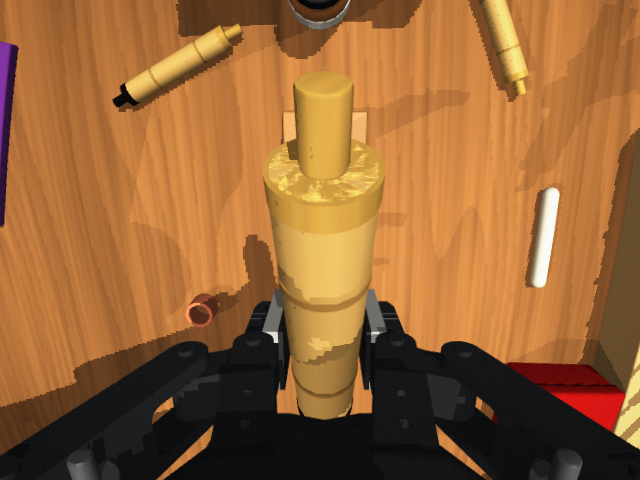

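View pics/c5.png

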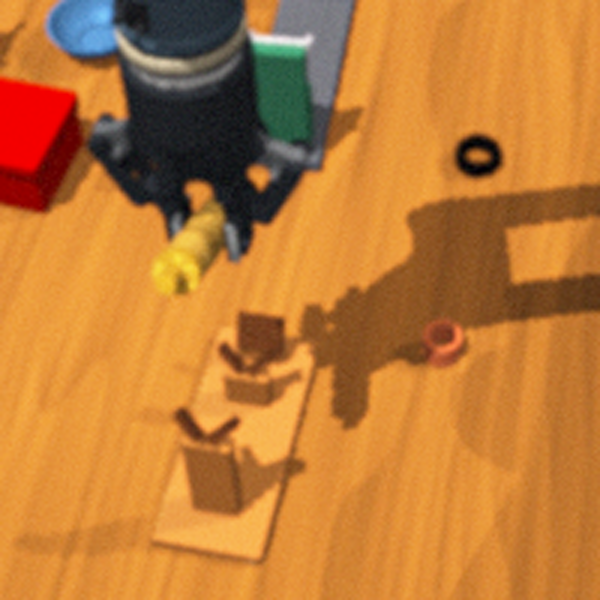

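```bash
cat >> h.py <<'E'
from scipy.spatial.transform import Rotation as Ro
from scipy.optimize import least_squares
def heldsec(s,st):
    """cylinder axis of bamboo in tool frame coords (x along, y lateral, z down from TCP)"""
    P=cloud(s);h=cv2.cvtColor(s['frame'],cv2.COLOR_RGB2HSV)
    T=(P-st['tcp_pos'])@Ro.from_quat(st['tool_rot']).as_matrix()
    b=(s['depth']>0)&(h[...,0]>=15)&(h[...,0]<34)&(h[...,1]>80)&(h[...,2]>90)&(abs(T[...,1])<.018)&(T[...,0]>-.04)&(T[...,0]<.11)&(T[...,2]<0.012)&(T[...,2]>-.12)
    Q=T[b]
    B=Q[(Q[:,0]>-.02)&(Q[:,0]<.04)&(abs(Q[:,1])<.012)]
    def f(p):
        d=np.array([1,p[2],p[3]]);d/=np.linalg.norm(d);c=np.array([0,p[0],p[1]])
        return np.linalg.norm(np.cross(B-c,d),axis=1)-.014
    r=least_squares(f,[0,-.019,0,-.5],loss='soft_l1',f_scale=.001)
    p=r.x;d=np.array([1,p[2],p[3]]);d/=np.linalg.norm(d)
    a=(Q-np.array([0,p[0],p[1]]))@d
    end=np.percentile(a,99.7)
    return p,np.degrees(np.arcsin(-d[2])),d,end,np.std(r.fun),len(B)
E
python3 - <<'E'
from h import *
np.set_printoptions(precision=4,suppress=True)
st=manip.sense();s=load('wrist5')
p,sl,d,end,sd,n=heldsec(s,st);print(p,'slope',sl,d,'end',end,sd,n)
print('centre tool', np.array([0,p[0],p[1]])+d*(end-.093))
E
```

```text
[ 0.0001 -0.0193 -0.0022 -0.5832] slope 30.24934877158644 [ 0.8638 -0.0019 -0.5038] end 0.09457630318668286 0.0007392536548080161 8376
centre tool [ 0.0014  0.0001 -0.0201]
```

Held section in the tool frame: slope 30.2°, laterally centred, centre 1.4 mm towards brass and 20 mm above the TCP. Carrying it over the rotator.

Call:
{"fn": "drive_tool", "kwargs": {
  "deltas": [-2, 0.2, 0, -0.4, -5.5, 0.6, 0, -0.8, -9.5, 1, 0, -1.2, -13.5, 1.5, 0, -1.6, -17.5, 1.9, 0, -2, -21.5, 2.4, 0, -2.4, -25.5, 2.8, 0, -2.8, -29.5, 3.3, 0, -3.2, -33.5, 3.7, 0, -3.6, -36.5, 4.1, 0, -3.8, -38.1, 4.2, 0, -3.8, -38.1, 4.2, 0, -3.8]
}}

```text
t: 6.6
tcp_pos: [0.5758, -0.1676, 0.2332]
tool_rot: [0.695, 0.719, -0.003, -0.003]
force: [-0.0, 0.2, -0.9]
finger_gap: 0.307
```

Call:
{"fn": "drive_tool", "kwargs": {
  "deltas": [0, 0, 0, 0]
}}

```text
t: 6.7
tcp_pos: [0.575, -0.1662, 0.2322]
tool_rot: [0.695, 0.719, -0.003, -0.005]
force: [0.3, -0.6, -1.3]
finger_gap: 0.309
```

```bash
python3 - <<'E'
from h import *
np.set_printoptions(precision=4,suppress=True)
s=snap('wrist','wrist6');
st=manip.sense();print(st['t'],st['tcp_pos'],st['tool_rot'],st['force'],st['finger_gap'])
p,sl,d,end,sd,n=heldsec(s,st);print(p,'slope',sl,d,'end',end,sd,n)
yaw=2*np.degrees(np.arctan2(st['tool_rot'][1],st['tool_rot'][0]));print(yaw)
u=np.array([-.0372,.9993]);o=np.array([.577,-.176]);r=st['tcp_pos'][:2]-o
print('rot x',r@u,'lat(+x world)',r@np.array([u[1],-u[0]]))
E
```

```text
6.75 [ 0.5749 -0.166   0.2321] [ 0.6947  0.7193 -0.0034 -0.0051] [ 0.3009 -0.0317 -1.1988] 0.3084840721195217
[-0.0009 -0.0177  0.0015 -0.5819] slope 30.195790778450764 [ 0.8643  0.0013 -0.503 ] end 0.09407929736077772 0.0008744548086800961 8437
91.9962583235821
rot x 0.010051869556070106 lat(+x world) -0.0017430925281420725
```

View pics/wrist6.png

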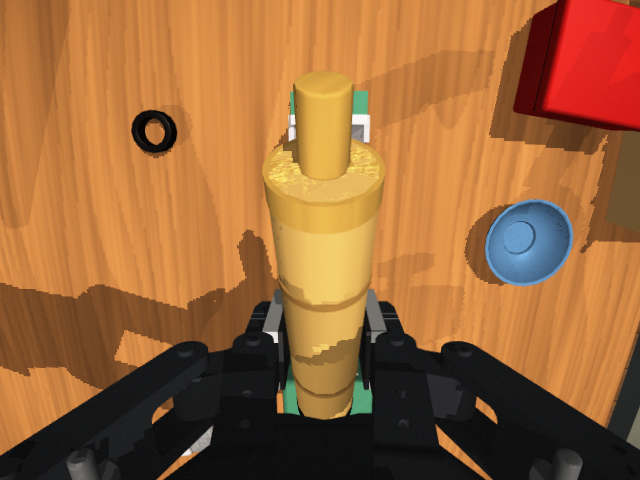

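```bash
cat >> h.py <<'E'
U=np.array([-.0372,.9993,0]);O=np.array([.577,-.176,0]);V=np.array([.9993,.0372,0])
def to(xr,lat,z,st=None):
    st=st or manip.sense()
    X=O+U*xr+V*lat+np.array([0,0,z])
    return (X-st['tcp_pos'])@Ro.from_quat(st['tool_rot']).as_matrix()*100
def where(st=None):
    st=st or manip.sense();r=st['tcp_pos']-O;r[2]=st['tcp_pos'][2]
    return np.array([r@U,r@V,r[2]])*1000
E
python3 - <<'E'
from h import *
np.set_printoptions(precision=3,suppress=True)
print(where(),to(.010,0,.125))
s=load('wrist6')
for u in (290.5,369.5): print(plane(s,u,116,.13))
E
```

```text
[ 10.052  -1.743 232.053] [-0.032  0.302 10.702]
[ 0.549 -0.086  0.13 ]
[ 0.599 -0.084  0.13 ]
```

Call:
{"fn": "drive_tool", "kwargs": {
  "deltas": [0, 0.1, 2.5, 0, 0, 0.2, 6, 0, 0, 0.3, 9, 0, 0, 0.3, 10.7, 0, 0, 0.3, 10.7, 0, 0, 0.3, 10.7, 0]
}}

```text
t: 7.35
tcp_pos: [0.5768, -0.1643, 0.1253]
tool_rot: [0.694, 0.72, -0.003, -0.005]
force: [-1.0, 0.1, -0.2]
finger_gap: 0.308
```

```bash
python3 - <<'E'
from h import *
np.set_printoptions(precision=3,suppress=True)
s=snap('side','side7');t=snap('top','top7');st=manip.sense()
print(st['t'],st['tool_rot'],st['force'],where(),to(.010,0,.1035))
cv2.imwrite('pics/c7.png',np.hstack([cv2.resize(s['frame'][130:270,250:350,::-1],None,fx=4,fy=4,interpolation=2),cv2.resize(t['frame'][160:300,320:420,::-1],None,fx=4,fy=4,interpolation=2)]))
E
```

```text
7.45 [ 0.694  0.72  -0.003 -0.004] [-0.342 -0.872 -1.134] [ 10.647   1.043 126.466] [-0.068 -0.082  2.297]
```

View pics/c7.png

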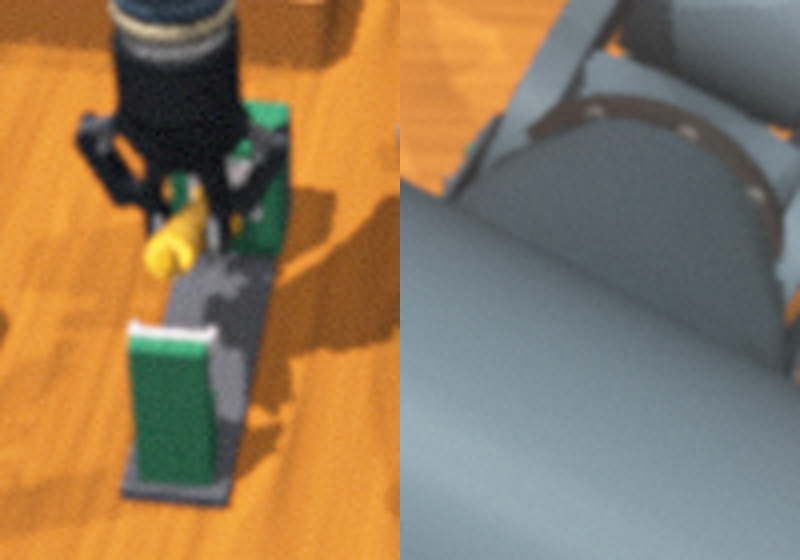

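Side view shows the section pointing between cup and wall, in line with the rotator. I'll lower to cup height, still clear of the cup.

Call:
{"fn": "drive_tool", "kwargs": {
  "deltas": [-0.1, 0, 1, 0, -0.1, -0.1, 2.1, 0, -0.1, -0.1, 2.1, 0, -0.1, -0.1, 2.1, 0]
}}

```text
t: 7.85
tcp_pos: [0.576, -0.1662, 0.1049]
tool_rot: [0.694, 0.72, -0.003, -0.004]
force: [0.8, -1.1, -0.9]
finger_gap: 0.311
```

```bash
python3 - <<'E'
from h import *
np.set_printoptions(precision=3,suppress=True)
s=snap('side','side8');w=snap('wrist','wrist8');st=manip.sense()
print(st['t'],st['tool_rot'],st['force'],where(),to(-.002,0,.105),to(-.018,0,.105))
p,sl,d,end,sd,n=heldsec(w,st);print(p,'slope',sl,d,'end',end,sd,n)
cv2.imwrite('pics/c8.png',cv2.resize(s['frame'][130:270,250:400,::-1],None,fx=4,fy=4,interpolation=2))
E
```

```text
7.95 [ 0.694  0.72  -0.003 -0.004] [ 0.052 -0.782 -0.846] [  9.519  -0.079 105.493] [-1.152  0.01   0.048] [-2.752  0.012  0.046]
[-0.001 -0.017  0.002 -0.582] slope 30.20343601985749 [ 0.864  0.001 -0.503] end 0.09439707407903353 0.0008146680800256204 8335
```

View pics/c8.png

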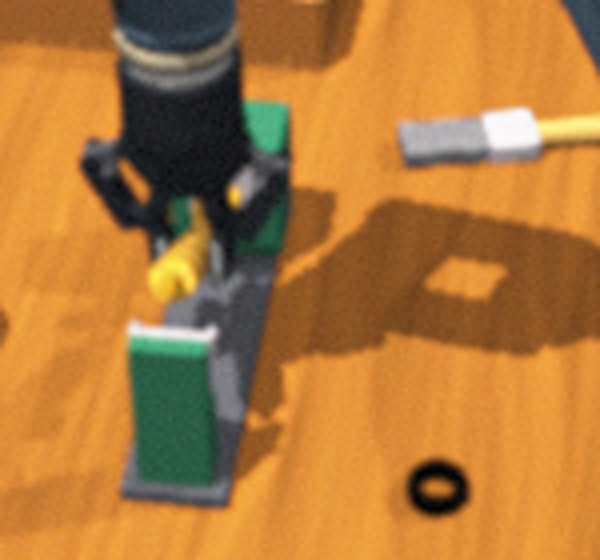

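View pics/wrist8.png

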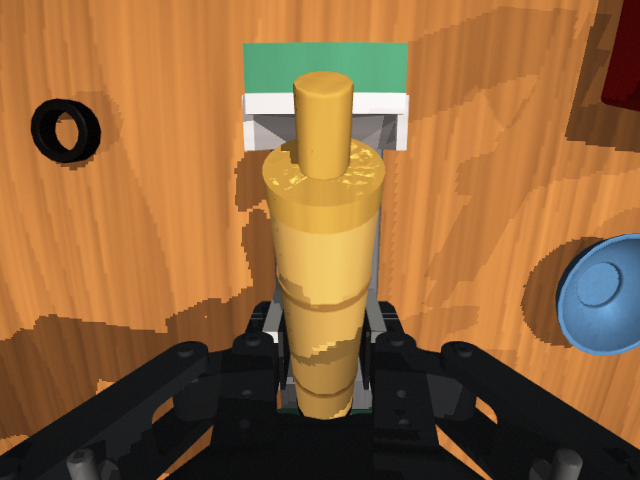

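Side and wrist views agree: the section axis (col 324) is in line with the wall centre (col 326). Now advancing into the cup mouth while watching the force.

Call:
{"fn": "drive_tool", "kwargs": {
  "deltas": [-0.4, 0, 0, 0, -0.7, 0, 0, 0, -0.9, 0, 0, 0, -1, 0, 0, 0, -1, 0, 0, 0]
}}

```text
t: 8.45
tcp_pos: [0.5769, -0.1768, 0.1056]
tool_rot: [0.695, 0.719, -0.003, -0.004]
force: [-0.0, -0.2, -1.5]
finger_gap: 0.317
```

Call:
{"fn": "drive_tool", "kwargs": {
  "deltas": [-0.3, 0, 0, 0, -0.6, 0, 0, 0, -0.6, 0, 0, 0]
}}

```text
t: 8.75
tcp_pos: [0.5771, -0.1825, 0.1056]
tool_rot: [0.695, 0.719, -0.003, -0.004]
force: [0.1, 3.3, -0.9]
finger_gap: 0.308
```

```bash
python3 - <<'E'
from h import *
np.set_printoptions(precision=3,suppress=True)
w=snap('wrist','wrist9');st=manip.sense()
print(st['t'],st['tool_rot'],st['force'],where(),to(-.015,0,.105))
p,sl,d,end,sd,n=heldsec(w,st);print(p,'slope',sl,d,'end',end,sd,n)
E
```

```text
8.8 [ 0.695  0.719 -0.003 -0.004] [0.185 1.804 0.435] [ -6.34   -0.178 105.521] [-0.866  0.02   0.05 ]
[-0.001 -0.018  0.001 -0.583] slope 30.248835404096585 [ 0.864  0.001 -0.504] end 0.09410871382088226 0.0008115607886616491 8422
```

View pics/wrist9.png

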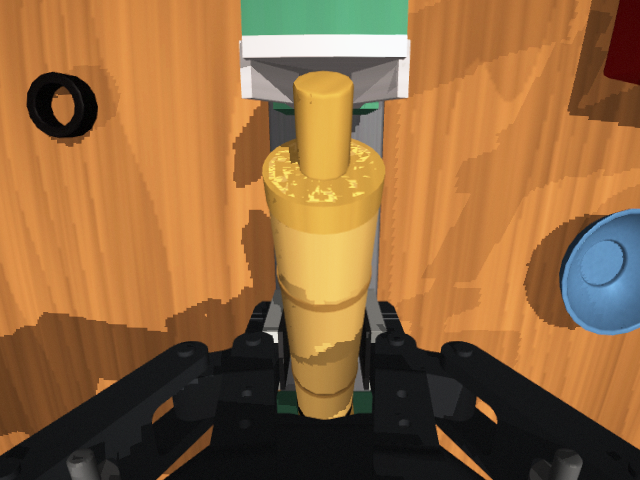

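Contact of 2–3 N at x_rot about -6. The free travel past x = +4 shows the spindle is inside the pocket, against its floor. Pushing the spring in.

Call:
{"fn": "drive_tool", "kwargs": {
  "deltas": [-0.3, 0, 0, 0, -0.6, 0, 0, 0, -0.9, 0, 0, 0, -1.2, 0, 0, 0, -1.5, 0, 0, 0, -1.5, 0, 0, 0, -1.5, 0, 0, 0]
}}

```text
t: 9.5
tcp_pos: [0.5775, -0.1965, 0.1056]
tool_rot: [0.695, 0.719, -0.002, -0.005]
force: [-0.2, 7.1, 2.2]
finger_gap: 0.311
```

```bash
python3 - <<'E'
from h import *
np.set_printoptions(precision=3,suppress=True)
w=snap('wrist','wrist10');s=snap('side','side10');st=manip.sense()
print(st['t'],st['tool_rot'],st['force'],where())
p,sl,d,end,sd,n=heldsec(w,st);print(p,'slope',sl,d,'end',end,sd,n)
print(np.array([0,p[0],p[1]])+d*(end-.093))
cv2.imwrite('pics/c10.png',np.hstack([cv2.resize(s['frame'][130:270,250:350,::-1],None,fx=4,fy=4,interpolation=2)]))
# wall face seen
P=cloud(w);m=(abs(P[...,2]-.13)<.004)&(P[...,1]>-.12)&(P[...,1]<-.05)&(abs(P[...,0]-.574)<.028)&(w['depth']>0)
h=cv2.cvtColor(w['frame'],cv2.COLOR_RGB2HSV); m2=m&(h[...,1]<60)
print('white',np.percentile(P[m2],[2,50,98],axis=0))
E
```

```text
9.6 [ 0.695  0.719 -0.002 -0.005] [0.506 6.778 2.547] [-20.381  -0.245 105.595]
[-0.001 -0.017  0.    -0.584] slope 30.275271471891184 [ 0.864  0.    -0.504] end 0.09424997614452393 0.0008768338753829912 8376
[ 0.001 -0.001 -0.018]
white [[ 0.55  -0.098  0.126]
 [ 0.573 -0.089  0.129]
 [ 0.597 -0.088  0.131]]
```

View pics/wrist10.png

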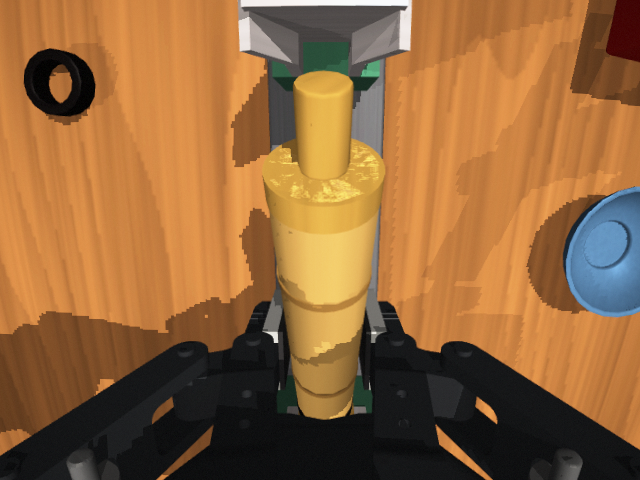

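View pics/c10.png

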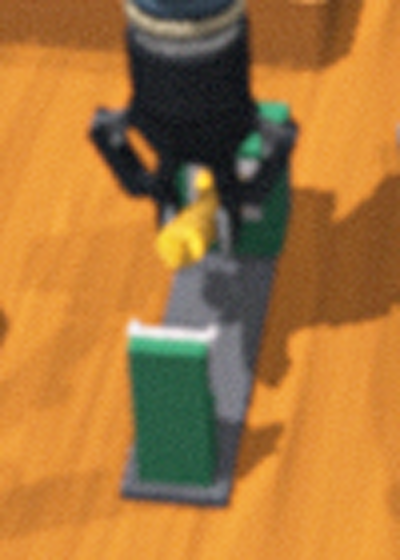

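Force 7 N matches the spring at about 16 mm of push, and the brass end is still raised at 30°. Now tipping: with a softer grip, the centre follows an arc about the cup.

Call:
{"fn": "drive_tool", "kwargs": {
  "deltas": [0, 0, 0, 0, 0.1, 0, 0.3, 0, 0.2, 0, 0.6, 0, 0.3, 0, 0.8, 0, 0.4, 0, 1, 0, 0.5, 0, 1.3, 0, 0.6, 0, 1.6, 0, 0.6, 0, 1.6, 0],
  "squeeze": 40
}}

```text
t: 10.4
tcp_pos: [0.5778, -0.1902, 0.0909]
tool_rot: [0.695, 0.719, -0.002, -0.004]
force: [-1.0, 6.6, 6.9]
finger_gap: 0.308
```

```bash
python3 - <<'E'
from h import *
np.set_printoptions(precision=3,suppress=True)
w=snap('wrist','wrist11');st=manip.sense()
print(st['t'],st['tool_rot'],st['force'],where())
p,sl,d,end,sd,n=heldsec(w,st);print(p,'slope',sl,d,'end',end,sd,n)
print(np.array([0,p[0],p[1]])+d*(end-.093))
E
```

```text
10.45 [ 0.695  0.719 -0.002 -0.004] [-1.026  5.694  7.969] [-14.27    0.272  90.973]
[-0.001 -0.018  0.008 -0.423] slope 22.947442423561917 [ 0.921  0.007 -0.39 ] end 0.09417856031888161 0.0009688525669965779 9186
[ 0.001 -0.001 -0.018]
```

View pics/wrist11.png

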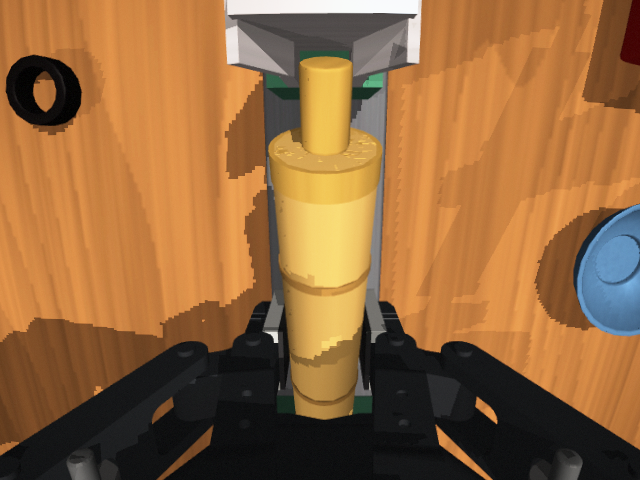

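The section pivots as intended: slope 23°, cup side about 14 mm in. I'll continue, with slightly more push kept on.

Call:
{"fn": "drive_tool", "kwargs": {
  "deltas": [-0.1, 0, 0.2, 0, -0.1, 0, 0.4, 0, 0, 0, 0.7, 0, 0.1, 0, 1, 0, 0.1, 0, 1.3, 0, 0.2, 0, 1.6, 0, 0.2, 0, 2, 0, 0.2, 0, 2, 0]
}}

```text
t: 11.25
tcp_pos: [0.5777, -0.1877, 0.0715]
tool_rot: [0.695, 0.719, -0.001, -0.004]
force: [-0.2, 7.2, 5.1]
finger_gap: 0.309
```

```bash
python3 - <<'E'
from h import *
np.set_printoptions(precision=3,suppress=True)
w=snap('wrist','wrist12');st=manip.sense()
print(st['t'],st['tool_rot'],st['force'],where())
p,sl,d,end,sd,n=heldsec(w,st);print(p,'slope',sl,d,'end',end,sd,n)
c=np.array([0,p[0],p[1]])+d*(end-.093);R=Ro.from_quat(st['tool_rot']).as_matrix()
for n,e in (('brass',c+d*.093),('black',c-d*.093),('ctr',c)):
    X=st['tcp_pos']+R@e;r=X-O;print(n,r@U,r@V,X[2])
E
```

```text
11.3 [ 0.695  0.719 -0.001 -0.004] [-0.387  6.84   5.036] [-11.723   0.317  71.661]
[-0.001 -0.018  0.007 -0.184] slope 10.40200276777207 [ 0.984  0.007 -0.181] end 0.09414047714740144 0.0011137450429444882 10296
brass 0.08073461549641556 0.00041371707471813584 0.10743511225209618
black -0.10207238646610053 -0.0014730886603436543 0.07317848855280684
ctr -0.010668885484842459 -0.0005296857928128137 0.09030680040245152
```

View pics/wrist12.png

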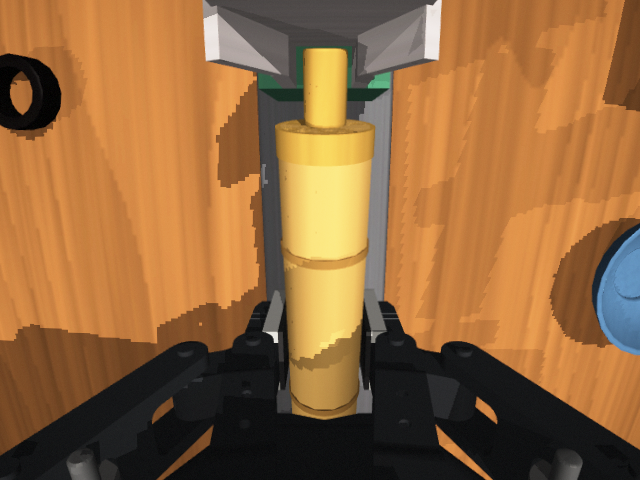

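Slope 10°. The brass face is 5 mm in front of the wall and laterally centred, with the spring about 16 mm in. Tipping to level.

Call:
{"fn": "drive_tool", "kwargs": {
  "deltas": [0, 0, 0.3, 0, 0, 0, 0.6, 0, 0, 0, 0.9, 0, 0, 0, 1.2, 0, 0, 0, 1.4, 0, 0, 0, 1.6, 0, 0, 0, 1.7, 0, 0, 0, 1.7, 0]
}}

```text
t: 12.1
tcp_pos: [0.5777, -0.1872, 0.0554]
tool_rot: [0.694, 0.72, -0.001, -0.004]
force: [-0.6, 7.0, 5.6]
finger_gap: 0.307
```

```bash
python3 - <<'E'
from h import *
np.set_printoptions(precision=3,suppress=True)
w=snap('wrist','wrist13');st=manip.sense()
print(st['t'],st['tool_rot'],st['force'],where())
p,sl,d,end,sd,n=heldsec(w,st);print(p,'slope',sl,d,'end',end,sd,n)
c=np.array([0,p[0],p[1]])+d*(end-.093);R=Ro.from_quat(st['tool_rot']).as_matrix()
for n,e in (('brass',c+d*.093),('black',c-d*.093),('ctr',c)):
    X=st['tcp_pos']+R@e;r=X-O;print(n,r@U,r@V,X[2])
E
```

```text
12.15 [ 0.694  0.72  -0.001 -0.004] [-0.454  6.384  5.145] [-11.192   0.219  55.379]
[-0.001 -0.019  0.007 -0.002] slope 0.10078882692569048 [ 1.     0.007 -0.002] end 0.09436596123927668 0.0008577966321255758 11134
brass 0.08309130655294747 0.00020117007920621459 0.07504847465665067
black -0.10289693915665496 -0.0014319195338440833 0.07396987598690015
ctr -0.009902816301853768 -0.000615374727318935 0.07450917532177541
```

View pics/wrist13.png

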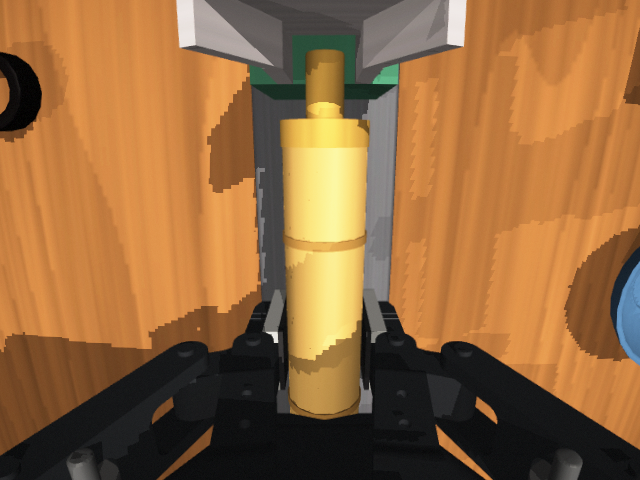

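The section is level (0.1°) with its brass end at 75 mm, below the wall's lower edge. Easing along with the spring into the bay.

Call:
{"fn": "drive_tool", "kwargs": {
  "deltas": [0.2, 0, 0, 0, 0.4, 0, 0, 0, 0.6, 0, 0, 0, 0.8, 0, 0, 0, 1, 0, 0, 0, 1, 0, 0, 0]
}}

```text
t: 12.75
tcp_pos: [0.5774, -0.1785, 0.0558]
tool_rot: [0.694, 0.72, -0.002, -0.003]
force: [-3.3, 0.6, 4.4]
finger_gap: 0.307
```

```bash
python3 - <<'E'
from h import *
np.set_printoptions(precision=3,suppress=True)
w=snap('wrist','wrist14');st=manip.sense()
print(st['t'],st['tool_rot'],st['force'],where())
p,sl,d,end,sd,n=heldsec(w,st);print(p,'slope',sl,d,'end',end,sd,n)
E
```

```text
12.8 [ 0.694  0.72  -0.002 -0.003] [-1.836 -0.785  5.185] [-2.488  0.348 55.814]
[-0.001 -0.019  0.008 -0.008] slope 0.47674828895826693 [ 1.     0.008 -0.008] end 0.08914576658442099 0.0008479723751240618 11095
```

View pics/wrist14.png

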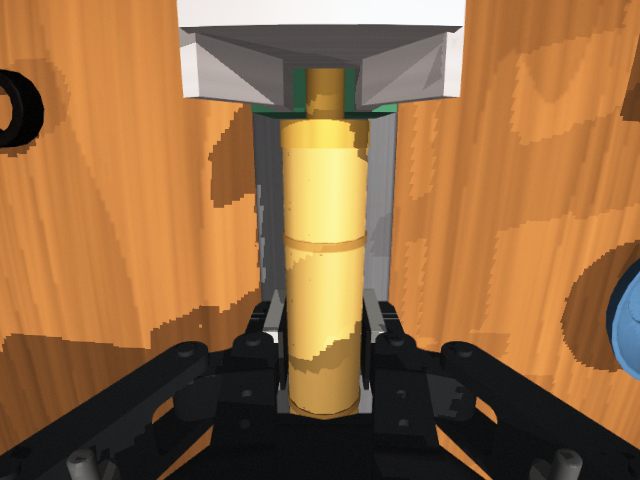

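The spindle is under the wall, and the axial force dropped to about 0, so it's home. Releasing.

Call:
{"fn": "drive_tool", "kwargs": {
  "deltas": [0, 0, 0, 0, 0, 0, 0, 0, 0, 0, 0, 0, 0, 0, 0, 0, 0, 0, 0, 0, 0, 0, 0, 0],
  "hand": 7
}}

```text
t: 13.4
tcp_pos: [0.5775, -0.1784, 0.0557]
tool_rot: [0.694, 0.72, -0.002, -0.003]
force: [1.0, -0.5, 0.7]
finger_gap: 0.82
```

```bash
python3 - <<'E'
from h import *
np.set_printoptions(precision=3,suppress=True)
w=snap('wrist','wrist15');st=manip.sense()
print(st['t'],st['tool_rot'],st['force'],where(),st['finger_gap'])
p,sl,d,end,sd,n=heldsec(w,st);print(p,'slope',sl,d,'end',end,sd,n)
E
```

```text
13.45 [ 0.694  0.72  -0.002 -0.003] [ 0.286 -0.52   0.248] [-2.449  0.392 55.776] 0.8223364154757933
[-0.001 -0.019  0.008 -0.009] slope 0.48923231217028984 [ 1.     0.008 -0.009] end 0.08913308881952238 0.0008495789475403572 11123
```

View pics/wrist15.png

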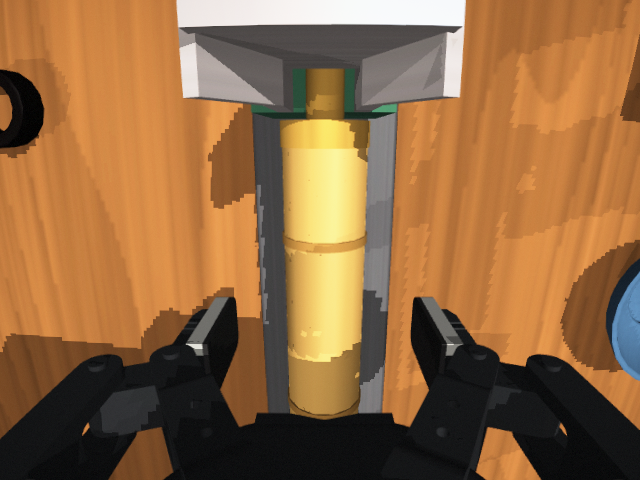

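The pads are clear on both sides and the section stayed put. Retreating straight up, then checking from above.

Call:
{"fn": "drive_tool", "kwargs": {
  "deltas": [0, 0, -2, 0, 0, 0, -5, 0, 0, 0, -9, 0, 0, 0, -13, 0, 0, 0, -17, 0, 0, 0, -21, 0, 0, 0, -24, 0, 0, 0, -24, 0, 0, 0, -24, 0]
}}

```text
t: 14.35
tcp_pos: [0.5792, -0.1787, 0.2964]
tool_rot: [0.694, 0.72, -0.002, -0.003]
force: [0.1, -0.5, -0.4]
finger_gap: 0.821
```

```bash
python3 - <<'E'
from h import *
np.set_printoptions(precision=4,suppress=True)
s=snap('wrist','wrist16');t=snap('side','side16');st=manip.sense()
print(st['t'],st['force'],where())
P=cloud(s);h=cv2.cvtColor(s['frame'],cv2.COLOR_RGB2HSV)
r=P-O;X=r@U;Y=r@V;Z=P[...,2]
b=(s['depth']>0)&(h[...,0]>=15)&(h[...,0]<34)&(h[...,1]>80)&(abs(Y)<.02)&(Z>.05)&(X>-.11)&(X<.1)
for x in np.arange(-.10,.095,.015):
    m=b&(abs(X-x)<.004)
    if m.sum()>5: print('x %.3f lat %.4f ztop %.4f n%d'%(x,np.percentile(Y[m],[3,97]).mean(),np.percentile(Z[m],90),m.sum()))
cv2.imwrite('pics/c16.png',np.hstack([cv2.resize(s['frame'][60:420,270:390,::-1],None,fx=1.66,fy=1.66,interpolation=2)[:560],cv2.resize(t['frame'][130:270,250:350,::-1],None,fx=4,fy=4,interpolation=2)]))
E
```

```text
14.45 [-0.7108  0.1579 -0.1004] [ -2.3813   1.138  294.2426]
x -0.100 lat -0.0000 ztop 0.0964 n81
x -0.085 lat -0.0001 ztop 0.0966 n295
x -0.070 lat -0.0009 ztop 0.0877 n20
x -0.055 lat -0.0001 ztop 0.0892 n204
x -0.040 lat -0.0001 ztop 0.0891 n212
x -0.025 lat -0.0000 ztop 0.0893 n213
x -0.010 lat -0.0000 ztop 0.0892 n217
x 0.005 lat 0.0000 ztop 0.0896 n227
x 0.020 lat -0.0000 ztop 0.0895 n248
x 0.035 lat 0.0003 ztop 0.0898 n250
x 0.050 lat 0.0004 ztop 0.0895 n260
x 0.065 lat 0.0001 ztop 0.0898 n261
x 0.080 lat 0.0001 ztop 0.0822 n121
```

View pics/c16.png

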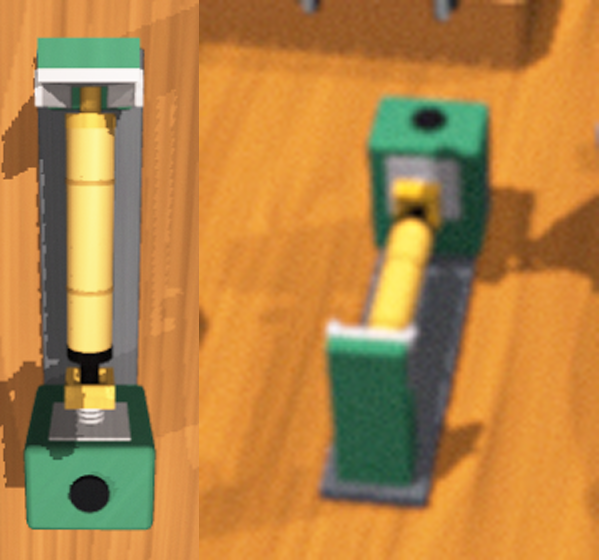

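View pics/wrist16.png

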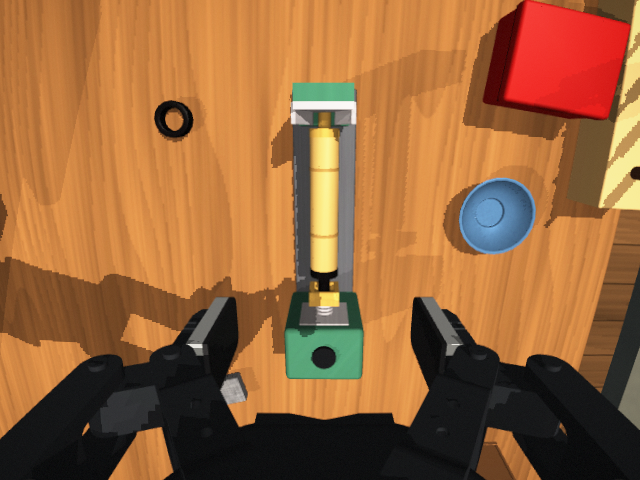

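```bash
python3 - <<'E'
from h import *
np.set_printoptions(precision=4,suppress=True)
s=load('wrist16');P=cloud(s);h=cv2.cvtColor(s['frame'],cv2.COLOR_RGB2HSV)
r=P-O;X=r@U;Y=r@V;Z=P[...,2]
b=(s['depth']>0)&(h[...,0]>=15)&(h[...,0]<34)&(h[...,1]>80)&(abs(Y)<.02)
m=b&(Z>.084)&(Z<.092)&(abs(X)<.08);print('bamboo',np.percentile(X[m],[.5,99.5]))
m=b&(Z>.0945)&(Z<.1)&(X<-.07);print('cup roof',np.percentile(X[m],[1,99]))
s=load('wrist1');P=cloud(s);h=cv2.cvtColor(s['frame'],cv2.COLOR_RGB2HSV);r=P-O;X=r@U;Y=r@V;Z=P[...,2]
b=(s['depth']>0)&(h[...,0]>=15)&(h[...,0]<34)&(h[...,1]>80)&(abs(Y)<.02)
m=b&(Z>.0945)&(Z<.1)&(X<-.07);print('cup roof at rest',np.percentile(X[m],[1,99]))
E
```

```text
bamboo [-0.0657  0.0723]
cup roof [-0.099  -0.0847]
cup roof at rest [-0.0939 -0.0786]
```

The cup sits about 5.6 mm in from rest (expected 6 mm), and the bamboo shoulder is at 72 mm (expected 73 mm). It's seated, so I'm handing in.

```bash
python3 -c "
from station import manip
print(manip.sign_off())"
```

```text
the job is handed in; nothing more can be done
None
```

The flute section is loaded in the green rotator, lying level and held between cup and bay. The job was handed in at about 14.5 s of the 43 s allowed; no verdict was reported.

**What I did:** I gripped the section at its middle in the rack and carried it at its 30° slope. I pushed the black end into the spring cup about 16 mm (about 7 N) while the brass end was still up. I then tipped it level about the cup, let the spring carry it about 9 mm into the bay, opened the gripper and withdrew straight up.

**Last checks, from the wrist camera after withdrawing:**

| Check | Measured | Expected |
|---|---|---|
| Axis height | about 75 mm, level within about 0.3° | 75 mm, level |
| Sideways offset | within 1 mm | 0 |
| Cup pushed in | about 5.6 mm | about 6 mm |
| Bamboo shoulder at brass end | 72 mm | 73 mm |

- **Disagreement:** the held section's height above the tool tip read 18 mm in some pictures and 20 mm in another. I covered that by entering the cup slightly high.
- **Forces:** outside forces on the tool read 8 N or less at every check, and the gripper touched nothing at the end.
- **Bystanders:** the ring, dish and lacquer box looked unmoved in the last picture. I did not check the other bystanders again at the end.

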